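# Load a vial into the vacuum leak-test pot and hold its bayonet lid down

## Task

Leak-test the red-capped vial: take it out of the rack, stand it upright and all the way down in the white cup inside the metal test pot, and let go of it. Then fetch the bayonet lid with the black handle, lower its two lugs through the two slots in the pot's blue collar, push it down against its spring until its flange is flush on the pot's rim, and turn it a quarter turn clockwise (seen from above) until the handle points at the red dots. The pump has not drawn down yet and the spring would lift the lid off its seal, so finish while still holding the lid pressed flush on the rim; leave the other vials standing in the rack.

Things in the scene. Friction and masses are not known exactly. Their poses are not given: they have to be found in the camera images.
- test_pot: Leak-test pot, fixed: steel pot with a blue collar, outer diameter 76 mm, on a foot of diameter 112 mm; small gauge on the robot's side (to 60 mm from the axis, below 55 mm), hose barb behind (to 75 mm). Origin: centre of the foot's underside; z up on the pot's axis; x axis through the two slots, y axis through the two locked places. The x axis lies 25 to 65 degrees anticlockwise from world x.
- pot_rim (a point): Centre of the pot's open rim (the lid's seal), 70 mm above the pot's origin. Inside it is the bayonet collar: a ledge ring of inner diameter 48 mm with two slots. A blue collar of diameter 88 mm just below the rim carries the dots.
- pot_slot (a point): Middle of the slot on the pot's +x axis, in the rim's plane, by a white dot on the outer collar; its twin is on the -x side. Each slot is 36 degrees (17 mm) wide and reaches 31.5 mm from the axis. From a slot the lug can turn only clockwise seen from above, under the ledge.
- pot_lock (a point): Rim point on the pot's -y axis, by a red dot (its twin on +y): here the lug from the +x slot ends its quarter turn; a stop blocks it at about 92 degrees. Under the ledge the lid can stand at most 2.5 mm above flush during the first 80 degrees of the turn, and at most 4.5 mm in the locked place, so push it nearly flush before turning it.
- pot_cup (a point): Floor of the white plastic vial cup on the pot's axis, 14 mm above the pot's origin. Bore 17.2 mm in diameter, 32 mm deep; mouth 46 mm above the pot's origin, widened to 25 mm by a chamfer. A vial fully down has its origin here and stands 26 mm proud of the rim.
- bayonet_lid: Loose lid, 0.18 to 0.27 kg, 86 mm tall, standing on its spigot. Origin: centre of the spigot's underside, z up. Hollow spigot (0 to 16 mm high) of diameter 44 mm, bore 36 mm, chamfered foot; blue flange of diameter 76 mm (16 to 22 mm); clear dome of diameter 52 mm with metal top (22 to 56 mm). The flange is flush on the rim when this origin is 54 mm above the pot's origin. Same after half a turn.
- lid_lug (a point): Tip of one of the two lugs of the spigot, on the lid's +x axis, 29.5 mm from the lid's axis (its twin on -x). Lugs are 10 mm wide and 0.5 to 4.5 mm above the lid's origin. A white dot on the flange stands over each.
- lid_grip (a point): Middle of the black handle bar, on the lid's axis 72 mm above the lid's origin: grip it here from above across its 14 mm thickness (lid's y axis). The bar is 46 mm long along the lid's x axis (in line with the lugs) and spans 56 to 86 mm above the lid's origin.
- lid_pad (a joint): Travel in m of the spring pad inside the lid's dome: 0 hanging free, growing as it is pushed up (at most 0.018). With the vial in the cup the pad meets its cap when the lid is 12 mm above flush; spring 900 N/m, so about 11 N upward at flush (0.012).
- rack: Blue plastic vial rack, fixed, 82 x 190 x 55 mm, long side along its y axis; origin: centre of its underside. Square 18 mm holes at x = -18 and +18 mm, y = -75, -45, -15, 15, 45 and 75 mm; floor 3 mm above the origin.
- vial_red: Vial to test, red cap: 82 mm tall, body diameter 15.2 mm, cap diameter 18.4 mm on its top 12 mm, 14 g. Origin: centre of its underside, z up to the cap. It stands loosely in one of three holes of the rack (x = -18; y = -75, -15 or 45 mm), its cap 18 to 30 mm above the rack's top: grip the cap from above.
- vial_blue: Blue-capped vial of the same size in the rack, a bystander: leave it standing there.
- vial_white: White-capped vial of the same size in the rack, a bystander: leave it standing there.
- vial_spare: Second white-capped vial of the same size, in the rack's hole at x = 18, y = 75 mm, a bystander: leave it standing there.

How it is judged (in metres and radians):
On the way, in this order (a step that is already met when the one before it is completed fails the run):
1. the red-capped vial stands upright on the floor of the pot's cup, let go (horizontal distance between vial_red and pot_cup below 0.004 m and z of vial_red in the frame of pot_cup below 0.004 m and angle between vial_red's own z axis and vertical below 0.12 rad and contact force between vial_red and the fingers below 0.1 N), for 0.2 s.
2. the lid's lugs have gone down through the slots (z of bayonet_lid in the frame of test_pot below 0.06 m and horizontal distance between bayonet_lid and pot_rim below 0.004 m and angle between the x axis of bayonet_lid and the x axis of test_pot, either way round below 0.3 rad).
At the end, for the whole second after the job is handed in: The red-capped vial stands upright on the cup's floor (within 4 mm); the lid is level, its x axis within 0.2 rad of the pot's y axis, flush on the rim (within 1.6 mm), its pad pushed up over 9 mm, and the fingers still hold it (over 4 N), at rest (horizontal distance between vial_red and pot_cup below 0.004 m and z of vial_red in the frame of pot_cup below 0.004 m and angle between vial_red's own z axis and vertical below 0.12 rad and z of bayonet_lid in the frame of test_pot between 0.052 and 0.0556 m and horizontal distance between bayonet_lid and pot_rim below 0.004 m and angle between the z axis of bayonet_lid and the z axis of test_pot, either way round below 0.05 rad and angle between the x axis of bayonet_lid and the y axis of test_pot, either way round below 0.2 rad and value of joint lid_pad above 0.009 m and contact force between bayonet_lid and the fingers above 4 N and linear speed of bayonet_lid below 0.01 m/s); the arm keeps its last pose, push and grip.
It fails at once if another vial is lifted, knocked or dragged (moved more than 15 mm) (distance of any of vial_blue, vial_white, vial_spare from where it was at the start of the episode above 0.015 m).
It also fails if it takes over 61 s, if anything falls off the work surface, if the arm or the gripper's body presses on something with over 40 N, if the wrist force passes 120 N, or if a joint passes its speed limit or range.

## Robot

A 7-joint arm with a two-finger parallel gripper is mounted at the origin on a cart in front of the work surface, level with it; the furniture and walls round the work are solid. World frame = base frame: x ahead of the robot, y to its left, z up, the work surface at z = 0. Lengths are in mm, angles in rad, forces in N, time in s.
With the tool pointing down it reaches from about 400 to 875 mm from the base axis. Payload 4.4 kg.
Tool frame: the origin (TCP) lies midway between the tips of the shut fingers; the grasp point (between the pads) lies 19 mm behind it (bot.grip_depth is the distance from the TCP to the grasp point, in mm); z points along the fingers, y is the line along which they close (so a half turn about z gives the same grasp; the last joint's range is limited). The gripper opens to 85 mm and grips with 20 to 120 N. Pads are 22 mm wide; open, the fingers measure 114 mm over their backs; the gripper's body (76 mm by 85 mm) begins 54 mm behind the grasp point. The pads swing forward as they close: fully open they stand 13 mm farther back than shut.
Start: joints at [-1.28, 0.628, 0.038, 1.517, -0.027, 0.996, -0.02], TCP at [227.007, 609.086, 206.013] pointing down, gripper open.
Joint ranges: [-3.06, 3.06], [-0.37, 2.12], [-1.25, 1.32], [0.18, 2.47], [-1.1, 4.24], [0.23, 1.98], [-2.94, 2.94]. Speed limits (rad/s): [2.57, 2.57, 3.14, 3.14, 3.14, 3.14, 3.14].

## Interface

Orientations are given as a unit quaternion [w, x, y, z].
In Python, from cell import bot gives the robot as it stands.
- The arm moves only by the tool step_arm, never from a script. Its argument "rows" is a list of rows, each an object with "offset": the shift along the tool's x, y, z in mm, a list of three; "dr": the turn, a rotation vector about the tool's x, y, z in degrees, a list of three. A call has 1 to 12 rows; each row shifts and turns the commanded pose from where the row before left it, along the tool's axes as they then stand; what a row does not reach is not made up. A row lasts 1/8 s, in which the tool goes at most 62.5 mm and 10.7 degrees, less where a joint would pass 70% of its speed; a pose out of reach is approached as far as the arm can. A call is refused whole if a number of a shift passes 62.5 or a number of a turn 10.7, either way. A call with a gripper value outside its range is refused whole. "fingers" is the finger opening in mm, from 0 to 85.4, set as the call begins (left out, the last holds). The fingers move at their own pace and stop on an object; "squeeze" is the grip in N (left out, the last holds). Time passes only in rows, so rows that do not move let the fingers close. It gives the time, the measured TCP pose, the force, the opening and the grip force at its end, in the units of the state.
- bot.read_state(): the state, without advancing time (a new reading comes with each control period).
- bot.grab_frame(name): name is "scene" or "top" or "wrist"; returns the picture (480x640x3 uint8, red, green, blue); there is no depth.
- bot.camera_params(name): a dict with "vertical_fov" (degrees; the focal length in pixels is half the picture's height over the tangent of half this angle, whatever the lens; pixels are square), "cx", "cy" (the principal point, pixels), "camera_from_world" (4x4, takes a point from world to camera coordinates). Camera axes: x right, y down, z forward; pixel columns grow to the right and rows downward; lengths in mm; the calibration is good to about 2 mm. A picture is of the moment at which its call begins: read the wrist's pose just before it. camera_params takes no time and is no camera call; for the wrist camera it gives the pose at the moment of the call.
- bot.job_done(): hands the job in; it is judged then, once.
The state is a dict: "time_s": time; "joint_pos": joint angles; "joint_vel": joint speeds; "joint_efforts": joint torques, N m; "eef_pos": TCP position; "tcp_rot": TCP orientation; "ft_force": force on the tool from outside, world axes, zero at the start; "moment": the same for the moment, N m; "finger_gap": opening from 0.0 (shut) to 1.0 (fully open); "finger_force": force on a finger pad.
Only numpy, scipy, OpenCV 4.12 (cv2) and the standard library are available. Lean on these libraries where they do the work, as an engineer would, in place of code of your own. Each camera call takes 0.05 s, during which the arm holds its last target. There are 200 camera calls.

## Working session

There is one attempt and no reset: what is moved stays moved. The work goes in short steps, Python scripts to look and compute and a tool call to move; the robot and the scene stay as the last step left them, time stands still between calls to the robot, and variables do not carry over. Pictures are saved under pics/ and viewed, at most 10 in all, crops included, and the job is handed in when it is done.

Besides the shell and the picture viewer there is one more tool, called after "Emit:" as name(argument=value, ...) on one line, values as JSON. step_arm: Moves the arm, as the interface text tells. Its arguments: {"type":"object","properties":{"rows":{"type":"array"},"fingers":{"type":"number"},"squeeze":{"type":"number"}},"required":["rows"]}

```bash
mkdir -p pics; ls; python3 - <<'E'
from cell import bot
import cv2,numpy as np
s=bot.read_state();print(s)
for n in("scene","top"):
    im=bot.grab_frame(n);cv2.imwrite(f"pics/{n}0.png",im[:,:,::-1])
    p=bot.camera_params(n);print(n,p)
E
```

```text
pics
{'time_s': 0.0, 'joint_pos': array([-1.27980067,  0.62934424,  0.03844988,  1.5183697 , -0.02701743,
        0.99631504, -0.02001174]), 'joint_vel': array([ 0.00165305, -0.00166358, -0.00109725,  0.00061335, -0.00040267,
        0.00089085,  0.00046836]), 'joint_efforts': array([ 5.43143724e-04, -5.63402903e+01,  1.22632843e+00, -1.93438715e+01,
        1.10468446e-02,  1.06569700e-02, -8.36107631e-06]), 'eef_pos': array([226.76306547, 608.43596415, 205.08996592]), 'tcp_rot': array([-1.62582283e-04,  1.77466598e-01,  9.84126357e-01, -9.45226413e-04]), 'ft_force': array([ 0.09902453, -0.36959481, -0.11174899]), 'moment': array([-0.01583993, -0.00739942,  0.0509281 ]), 'finger_force': 0.0, 'finger_gap': 1.0014049168710164}
scene {'vertical_fov': 51.17112010317259, 'cx': 326.903363145044, 'cy': 247.52758843211976, 'camera_from_world': array([[ 6.91372234e-01, -7.22359843e-01, -1.41665564e-02,
        -3.66579714e+02],
       [-5.63139880e-01, -5.26491291e-01, -6.36930448e-01,
         3.52032720e+02],
       [ 4.52634410e-01,  4.48333780e-01, -7.70791095e-01,
         8.26869712e+02],
       [ 0.00000000e+00,  0.00000000e+00,  0.00000000e+00,
         1.00000000e+00]])}
top {'vertical_fov': 43.175625814724185, 'cx': 330.88657300756495, 'cy': 235.04991871103283, 'camera_from_world': array([[ 1.39116923e-02, -9.99818060e-01, -1.30503373e-02,
         5.47815235e+00],
       [-9.90928953e-01, -1.20409504e-02, -1.33846274e-01,
         5.34829198e+02],
       [ 1.33664784e-01,  1.47939853e-02, -9.90916174e-01,
         1.44912858e+03],
       [ 0.00000000e+00,  0.00000000e+00,  0.00000000e+00,
         1.00000000e+00]])}
```

View pics/top0.png

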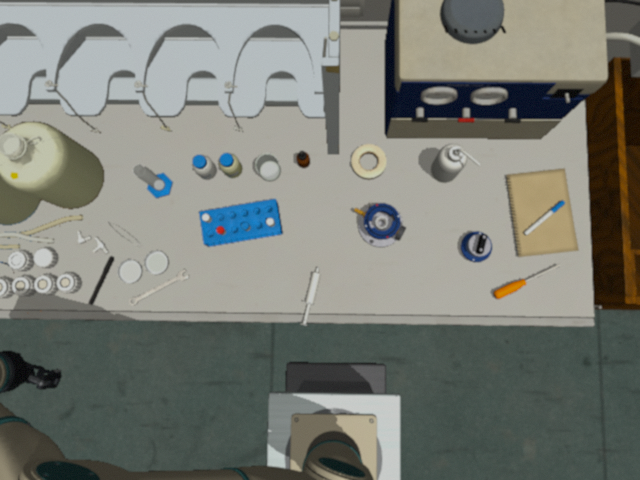

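View pics/scene0.png

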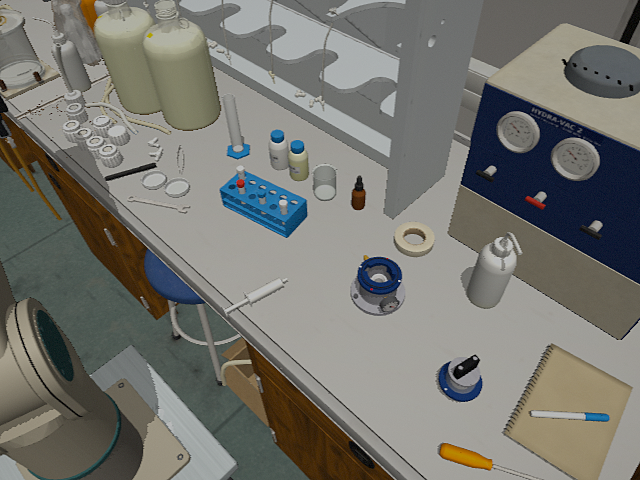

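Top view: red cap at (221,230), the pot at (381,222), the lid at (477,245) with its handle at about (481,242). I'll work out rough positions and look at enlarged crops.

```bash
cat > h.py <<'E'
import numpy as np,cv2
from cell import bot
def K(p):
    f=240/np.tan(np.radians(p["vertical_fov"]/2));return f,p["cx"],p["cy"]
def ray(p,u,v,z):
    f,cx,cy=K(p);T=np.array(p["camera_from_world"]);R=T[:3,:3];c=-R.T@T[:3,3]
    d=R.T@np.array([(u-cx)/f,(v-cy)/f,1]);return c+d*(z-c[2])/d[2]
def proj(p,X):
    f,cx,cy=K(p);T=np.array(p["camera_from_world"]);q=T[:3,:3]@np.asarray(X,float)+T[:3,3]
    return np.array([f*q[0]/q[2]+cx,f*q[1]/q[2]+cy])
E
python3 - <<'E'
from h import *
p=bot.camera_params("top")
for n,u,v,z in[("red",221,230,85),("pot",382,222,70),("lid",477,245,20),("handle",481,242,86),("w1",206,217,85),("w2",270,222,85),("rackc1",200,210,55),("c2",279,200,55),("c3",282,236,55),("c4",205,245,55)]:
    print(n,ray(p,u,v,z).round())
a=cv2.imread("pics/top0.png");b=cv2.imread("pics/scene0.png")
r=lambda im,x,y,w,h,s:cv2.resize(im[y:y+h,x:x+w],(int(w*s),int(h*s)),interpolation=cv2.INTER_CUBIC)
c=[r(a,195,190,100,75,4),r(a,340,185,100,75,4),r(a,440,210,100,75,4),r(b,335,240,100,75,4)]
cv2.imwrite("pics/c1.png",np.vstack([np.hstack(c[:2]),np.hstack(c[2:])]))
E
```

```text
red [537. 273.  85.]
pot [ 563. -110.   70.]
lid [ 517. -347.   20.]
handle [ 516. -342.   86.]
w1 [568. 310.  85.]
w2 [558. 157.  85.]
rackc1 [590. 332.  55.]
c2 [617. 140.  55.]
c3 [528. 130.  55.]
c4 [504. 316.  55.]
```

View pics/c1.png

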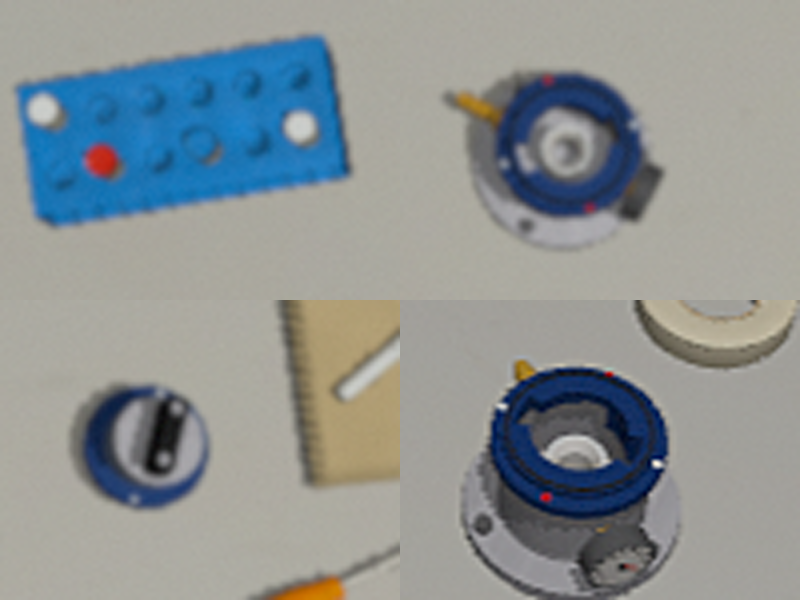

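Crops: the rack's red vial is in hole (-18,45), with whites in (18,75) and (-18,-75) and blue in (-18,-15). The pot has white dots at about (466,225) and (498,216) in the top picture, and the lid's handle is about 15° off image-up. Next I'll check the wrist camera's mount and write a move planner.

```bash
cat >> h.py <<'E'
from scipy.spatial.transform import Rotation as Ro
def tool(s=None):
    s=s or bot.read_state();q=s["tcp_rot"];return np.array(s["eef_pos"]),Ro.from_quat([q[1],q[2],q[3],q[0]])
def yaw_of(R): # yaw of the tool y (closing) axis, deg
    y=R.as_matrix()[:,1];return np.degrees(np.arctan2(y[1],y[0]))
def plan(pos,yaw):
    """tool-frame shift (mm) and rotvec (deg) from the measured pose to pos with closing axis at yaw, tool down"""
    s=bot.read_state();P,R=tool(s);y=np.radians(yaw)
    Y=np.array([np.cos(y),np.sin(y),0]);Z=np.array([0,0,-1.]);M=np.column_stack([np.cross(Y,Z),Y,Z])
    T=Ro.from_matrix(M)
    print("t",round(s["time_s"],2),"at",P.round(1),"yaw",round(yaw_of(R),1),"q",np.round(s["joint_pos"],2))
    print(" shift",(R.inv().apply(np.array(pos)-P)).round(1),"rotvec",np.degrees((R.inv()*T).as_rotvec()).round(2),"shift in final frame",T.inv().apply(np.array(pos)-P).round(1))
E
python3 - <<'E'
from h import *
p=bot.camera_params("wrist");T=np.array(p["camera_from_world"]);R=T[:3,:3];c=-R.T@T[:3,3]
P,Q=tool();print(p["vertical_fov"],p["cx"],p["cy"],"cam in tool",Q.inv().apply(c-P).round(1),"\n",(Q.inv().as_matrix()@R.T).round(3))
plan([500,250,270],yaw_of(Q))
t=bot.camera_params("top")
for z,l in((60,[(465.75,225.5)]),):pass
for n,x,y in[("wA",503,162),("wB",633,125),("rA",547,80),("rB",590,208),("gauge",642,192),("barb",448,98)]:
    print(n,ray(t,340+(x-400)/4 if 1 else 0,185+y/4,{'g':45,'b':45}.get(n[0],62)).round(0))
s=bot.camera_params("scene")
for n,x,y in[("wA",500,407),("wB",657,463),("rA",610,375),("rB",545,497)]:
    print(n,ray(s,335+(x-400)/4,240+(y-300)/4,62).round(0))
for n,x,y,z in[("dA",160,390,22),("dB",135,500,22),("hA",160,465,86),("hB",178,408,86)]:
    print(n,ray(t,440+x/4,210+(y-300)/4,z).round(0))
E
```

```text
68.43722133744382 318.9037719939237 242.35124206875847 cam in tool [ 8.110e+01  1.000e-01 -1.677e+02] 
 [[ 0.    -0.95  -0.314]
 [ 1.     0.     0.   ]
 [-0.    -0.314  0.95 ]]
t 0.1 at [226.8 608.5 205.2] yaw 69.6 q [-1.28  0.63  0.04  1.52 -0.03  1.   -0.02]
 shift [-381.2 -240.6  -64.4] rotvec [-0.1 -0.  -0. ] shift in final frame [-381.2 -240.5  -64.8]
wA [555. -72.  62.]
wB [ 579. -150.   62.]
rA [606. -98.  62.]
rB [ 528. -124.   62.]
gauge [ 541. -157.   45.]
barb [597. -38.  45.]
wA [553. -71.  62.]
wB [ 579. -149.   62.]
rA [606. -98.  62.]
rB [ 527. -122.   62.]
dA [ 547. -355.   22.]
dB [ 479. -338.   22.]
hA [ 494. -339.   86.]
hB [ 528. -350.   86.]
```

Emit:
step_arm(rows=[{"offset":[-41,-20,0],"dr":[0,0,0]},{"offset":[-41,-20,0],"dr":[0,0,0]},{"offset":[-41,-21,0],"dr":[0,0,0]},{"offset":[-41,-21,0],"dr":[0,0,0]},{"offset":[-41,-21,0],"dr":[0,0,0]},{"offset":[-41,-21,0],"dr":[0,0,0]},{"offset":[-41,-21,0],"dr":[0,0,0]},{"offset":[-41,-21,0],"dr":[0,0,0]},{"offset":[-40,-20,0],"dr":[0,0,0]},{"offset":[-40,-20,0],"dr":[0,0,0]},{"offset":[0,0,0],"dr":[0,0,10]},{"offset":[0,0,0],"dr":[0,0,10]}], fingers=46, squeeze=25)

```text
time_s: 1.6
eef_pos: [537.6, 272.4, 205.5]
tcp_rot: [-0.0, 0.349, 0.937, -0.0]
ft_force: [0.3, -0.5, 0.5]
finger_gap: 0.538
finger_force: 0.0
```

Emit:
step_arm(rows=[{"offset":[0,0,0],"dr":[0,0,10]},{"offset":[0,0,0],"dr":[0,0,10]},{"offset":[0,0,0],"dr":[0,0,10]},{"offset":[0,0,0],"dr":[0,0,10]},{"offset":[0,0,0],"dr":[0,0,0]},{"offset":[0,0,0],"dr":[0,0,0]}])

```text
time_s: 2.35
eef_pos: [537.1, 273.6, 205.8]
tcp_rot: [-0.0, 0.645, 0.765, -0.0]
ft_force: [0.8, -1.5, -0.5]
finger_gap: 0.538
finger_force: 0.0
```

```bash
python3 - <<'E'
from h import *
import json
p=bot.camera_params("wrist");im=bot.grab_frame("wrist");cv2.imwrite("pics/w1.png",im[:,:,::-1])
np.save("p1.npy",p,allow_pickle=True)
plan([537,273,200],8)
h=cv2.cvtColor(im,cv2.COLOR_RGB2HSV);m=((h[...,0]<8)|(h[...,0]>172))&(h[...,1]>150)&(h[...,2]>80)
n,l,st,ce=cv2.connectedComponentsWithStats(m.astype(np.uint8))
for i in range(1,n):
    if st[i,4]>60:print(st[i],ce[i],ray(p,*ce[i],85).round(1))
E
```

```text
t 2.4 at [537.2 273.6 205.8] yaw 9.7 q [-0.73  0.58  0.33  1.66 -0.23  0.94 -0.14]
 shift [-0.5 -0.3  5.8] rotvec [-0.02 -0.    1.69] shift in final frame [-0.5 -0.3  5.8]
[308 212  21  22 345] [318.04347826 222.6115942 ] [535.4 276.6  85. ]
```

View pics/w1.png

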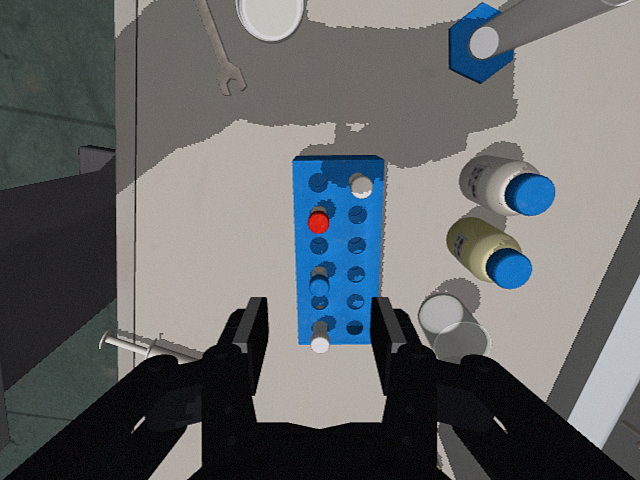

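The wrist view shows the red cap at (318,222), with blue (320,284) and white (319,344) in the same row and white (361,186) diagonal to it. I'll lower, re-measure, then grasp.

Emit:
step_arm(rows=[{"offset":[3,-1,20],"dr":[0,0,0]},{"offset":[0,0,25],"dr":[0,0,0]},{"offset":[0,0,20],"dr":[0,0,0]},{"offset":[0,0,0],"dr":[0,0,0]},{"offset":[0,0,0],"dr":[0,0,0]}])

```text
time_s: 3.02
eef_pos: [536.5, 276.4, 141.7]
tcp_rot: [0.0, 0.646, 0.764, 0.001]
ft_force: [-0.0, 0.9, 0.2]
finger_gap: 0.538
finger_force: 0.0
```

```bash
cat >> h.py <<'E'
def red(p,im,z=85):
    h=cv2.cvtColor(im,cv2.COLOR_RGB2HSV);m=((h[...,0]<8)|(h[...,0]>172))&(h[...,1]>150)&(h[...,2]>80)
    n,l,st,ce=cv2.connectedComponentsWithStats(m.astype(np.uint8))
    for i in range(1,n):
        if st[i,4]>60:print(st[i],ce[i].round(1),ray(p,*ce[i],z).round(1))
E
python3 - <<'E'
from h import *
p=bot.camera_params("wrist");im=bot.grab_frame("wrist")
red(p,im);plan([535.4,276.6,63],9.7)
E
```

```text
[305 238  26  27 528] [317.8 251.4] [535.4 276.6  85. ]
t 3.08 at [536.7 276.5 142. ] yaw 9.6 q [-0.71  0.65  0.31  1.72 -0.26  0.8  -0.12]
 shift [ 0.2 -1.4 79. ] rotvec [ 0.1  -0.04 -0.13] shift in final frame [ 0.3 -1.3 79. ]
```

Emit:
step_arm(rows=[{"offset":[-0.5,-1.3,20],"dr":[0,0,0]},{"offset":[0,0,20],"dr":[0,0,0]},{"offset":[0,0,20],"dr":[0,0,0]},{"offset":[0,0,19],"dr":[0,0,0]},{"offset":[0,0,0],"dr":[0,0,0]},{"offset":[0,0,0],"dr":[0,0,0]}])

```text
time_s: 3.82
eef_pos: [535.3, 275.8, 62.7]
tcp_rot: [0.0, 0.646, 0.764, 0.001]
ft_force: [-0.3, -0.8, -0.1]
finger_gap: 0.537
finger_force: 0.0
```

Emit:
step_arm(rows=[{"offset":[0,0,0],"dr":[0,0,0]},{"offset":[0,0,0],"dr":[0,0,0]},{"offset":[0,0,0],"dr":[0,0,0]},{"offset":[0,0,0],"dr":[0,0,0]},{"offset":[0,0,0],"dr":[0,0,0]},{"offset":[0,0,0],"dr":[0,0,0]}], fingers=10, squeeze=25)

```text
time_s: 4.58
eef_pos: [534.6, 275.6, 62.0]
tcp_rot: [-0.0, 0.646, 0.764, -0.0]
ft_force: [-0.4, 0.3, 0.4]
finger_gap: 0.119
finger_force: 0.0
```

```bash
python3 - <<'E'
from h import *
p=bot.camera_params("wrist");im=bot.grab_frame("wrist");red(p,im)
cv2.imwrite("pics/w2.png",im[:,:,::-1]);print(bot.read_state()["finger_gap"])
E
```

```text
[308 286  25  41 767] [319.5 307.9] [534.3 277.   85. ]
0.11307614136050456
```

View pics/w2.png

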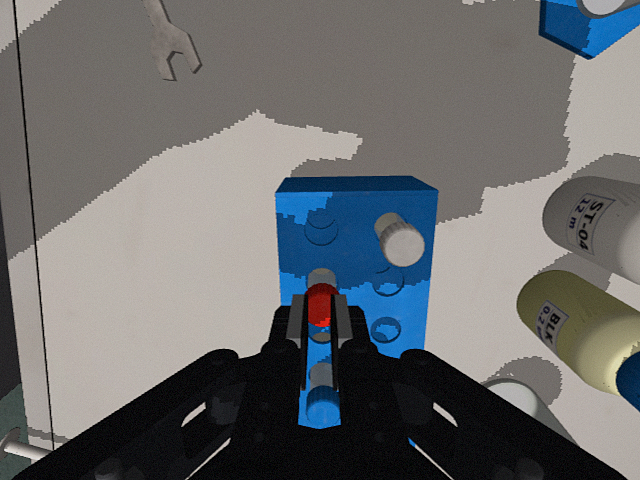

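```bash
python3 - <<'E'
from h import *
p=bot.camera_params("wrist");P,R=tool();print(P)
for d in([0,0,0],[0,0,-19],[11,0,0],[11,0,-19],[-11,0,0],[9,0,-23]):print(d,proj(p,P+R.apply(d)).round(0))
from h import *
for dz in (85,105,75):print(ray(p,319,300,dz))
E
```

```text
[534.66864541 275.63669662  61.9779094 ]
[0, 0, 0] [320. 289.]
[0, 0, -19] [320. 306.]
[11, 0, 0] [320. 269.]
[11, 0, -19] [320. 285.]
[-11, 0, 0] [320. 307.]
[9, 0, -23] [320. 293.]
[533.38745515 280.94788789  85.        ]
[531.64951263 291.23615672 105.        ]
[534.25642641 275.80375348  75.        ]
```

The view shows the fingers shut to 10 mm with the cap at (320,307) still below and between them, so I missed the cap in height. I'll check the scale against known distances between the vials and the rack's length.

```bash
python3 - <<'E'
from h import *
p=np.load("p1.npy",allow_pickle=True).item()
c=[(295,160),(383,158),(299,344)]
for z in(35,55,75):
    q=[ray(p,*x,z) for x in c];print(z,np.linalg.norm(q[0]-q[1]).round(1),np.linalg.norm(q[0]-q[2]).round(1),q[0].round(0),q[2].round(0))
for z in(65,85,105):
    q=[ray(p,*x,z) for x in[(318,222.6),(319.5,284),(319.5,343)]];print(z,[np.linalg.norm(a-b).round(1) for a,b in zip(q,q[1:])],q[2].round())
# triangulate red with 2 static cams
t=bot.camera_params("top");s=bot.camera_params("scene")
for z in(55,65,75,85,95):print(z,ray(t,220.5,230.2,z).round(1),ray(s,240.5,183.5,z).round(1))
E
```

```text
35 82.4 200.8 [506. 319.  35.] [540. 122.  35.]
55 77.6 188.9 [507. 321.  55.] [539. 135.  55.]
75 72.7 177.1 [508. 323.  75.] [538. 149.  75.]
65 [np.float64(60.8), np.float64(65.7)] [559. 147.  65.]
85 [np.float64(56.9), np.float64(61.4)] [557. 160.  85.]
105 [np.float64(52.9), np.float64(57.2)] [554. 174. 105.]
55 [540.8 280.1  55. ] [550.3 296.5  55. ]
65 [539.4 278.1  65. ] [544.4 287.2  65. ]
75 [537.9 276.1  75. ] [538.5 277.9  75. ]
85 [536.5 274.1  85. ] [532.6 268.6  85. ]
95 [535.1 272.1  95. ] [526.7 259.2  95. ]
```

```bash
python3 - <<'E'
from h import *
a=bot.grab_frame("scene")[:,:,::-1];b=bot.grab_frame("wrist")[:,:,::-1]
r=lambda im,x,y,w,h,s:cv2.resize(im[y:y+h,x:x+w],(int(w*s),int(h*s)),interpolation=cv2.INTER_CUBIC)
cv2.imwrite("pics/c2.png",np.hstack([r(a,180,90,130,160,3),r(b,255,245,130,160,3)]))
s=bot.camera_params("scene");P,R=tool();print(P)
for d in([0,0,0],[0,0,-19],[0,0,-40]):print(d,(proj(s,P+R.apply(d))-[180,90])*3)
E
```

```text
[534.67190012 275.59953214  61.96416083]
[0, 0, 0] [182.07230316 297.03745341]
[0, 0, -19] [178.36257392 278.65784411]
[0, 0, -40] [174.1488567  257.78125959]
```

View pics/c2.png

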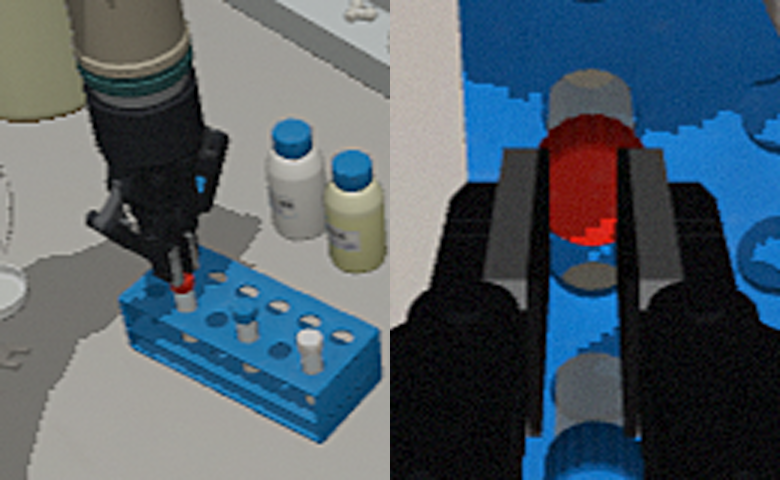

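The fingertips end just above the cap at crop (180,280), about 19 mm higher than the TCP reading implies. I'll open and go down in steps, watching the force.

Emit:
step_arm(rows=[{"offset":[0,0,0],"dr":[0,0,0]},{"offset":[0,0,0],"dr":[0,0,0]},{"offset":[0,0,0],"dr":[0,0,0]},{"offset":[0,0,0],"dr":[0,0,0]},{"offset":[0,1,4],"dr":[0,0,0]},{"offset":[0,1,3],"dr":[0,0,0]},{"offset":[0,0,0],"dr":[0,0,0]},{"offset":[0,0,0],"dr":[0,0,0]}], fingers=46)

```text
time_s: 5.72
eef_pos: [536.7, 275.9, 54.9]
tcp_rot: [-0.0, 0.646, 0.764, -0.0]
ft_force: [-0.1, -0.5, 0.6]
finger_gap: 0.543
finger_force: 0.0
```

Emit:
step_arm(rows=[{"offset":[0,0,2],"dr":[0,0,0]},{"offset":[0,0,2],"dr":[0,0,0]},{"offset":[0,0,0],"dr":[0,0,0]}])

```text
time_s: 6.1
eef_pos: [536.4, 275.9, 50.8]
tcp_rot: [-0.0, 0.646, 0.764, -0.0]
ft_force: [0.3, -0.3, -1.0]
finger_gap: 0.537
finger_force: 0.0
```

Emit:
step_arm(rows=[{"offset":[0,0,2],"dr":[0,0,0]},{"offset":[0,0,2],"dr":[0,0,0]},{"offset":[0,0,0],"dr":[0,0,0]}])

```text
time_s: 6.48
eef_pos: [536.5, 275.9, 46.8]
tcp_rot: [-0.0, 0.646, 0.764, -0.0]
ft_force: [-0.4, 0.1, -0.3]
finger_gap: 0.535
finger_force: 0.0
```

Emit:
step_arm(rows=[{"offset":[0,0,0],"dr":[0,0,0]},{"offset":[0,0,0],"dr":[0,0,0]},{"offset":[0,0,0],"dr":[0,0,0]},{"offset":[0,0,0],"dr":[0,0,0]},{"offset":[0,0,0],"dr":[0,0,0]},{"offset":[0,0,0],"dr":[0,0,0]}], fingers=10, squeeze=25)

```text
time_s: 7.22
eef_pos: [536.7, 276.0, 47.1]
tcp_rot: [0.0, 0.646, 0.764, 0.0]
ft_force: [-0.4, -0.3, 1.9]
finger_gap: 0.202
finger_force: 24.4
```

```bash
python3 - <<'E'
from h import *
print(bot.read_state());p=bot.camera_params("wrist");im=bot.grab_frame("wrist");red(p,im)
a=bot.grab_frame("scene")[:,:,::-1];b=im[:,:,::-1]
r=lambda im,x,y,w,h,s:cv2.resize(im[y:y+h,x:x+w],(int(w*s),int(h*s)),interpolation=cv2.INTER_CUBIC)
cv2.imwrite("pics/c3.png",np.hstack([r(a,180,90,130,160,3),r(b,255,245,130,160,3)]))
E
```

```text
{'time_s': 7.225, 'joint_pos': array([-0.6752343 ,  0.78422476,  0.25036106,  1.78260279, -0.30911108,
        0.61301327, -0.07400775]), 'joint_vel': array([ 0.00140003,  0.00298103, -0.00065149, -0.00013839,  0.00067504,
        0.00356151, -0.00043217]), 'joint_efforts': array([ 3.75130714e-02, -5.51758897e+01,  4.66833338e+00, -1.24034187e+01,
        7.99222500e-03, -9.66691179e-02,  8.08956588e-05]), 'eef_pos': array([536.74017166, 275.99667002,  47.13919791]), 'tcp_rot': array([2.36284858e-05, 6.45791102e-01, 7.63514138e-01, 1.17663141e-04]), 'ft_force': array([-0.39591854, -0.30367359,  1.90118191]), 'moment': array([-0.035545  ,  0.02535247,  0.04324145]), 'finger_force': 24.38882052898407, 'finger_gap': 0.2019308382181783}
[ 299  300   40   46 1339] [319.1 324.7] [536.1 277.6  85. ]
```

Emit:
step_arm(rows=[{"offset":[0,0,-15],"dr":[0,0,0]},{"offset":[0,0,-30],"dr":[0,0,0]},{"offset":[0,0,-40],"dr":[0,0,0]},{"offset":[0,0,-30],"dr":[0,0,0]},{"offset":[0,0,-15],"dr":[0,0,0]},{"offset":[0,0,0],"dr":[0,0,0]}])

```text
time_s: 8.07
eef_pos: [537.1, 276.3, 178.0]
tcp_rot: [0.0, 0.646, 0.764, 0.001]
ft_force: [-0.2, 0.2, -1.2]
finger_gap: 0.2
finger_force: 24.4
```

Emit:
step_arm(rows=[{"offset":[-20,-2,0],"dr":[0,0,0]},{"offset":[-40,-5,0],"dr":[0,0,0]},{"offset":[-45,-5,0],"dr":[0,0,0]},{"offset":[-45,-5,0],"dr":[0,0,0]},{"offset":[-45,-5,0],"dr":[0,0,0]},{"offset":[-45,-5,0],"dr":[0,0,0]},{"offset":[-45,-5,0],"dr":[0,0,0]},{"offset":[-45,-5,0],"dr":[0,0,0]},{"offset":[-45,-5,0],"dr":[0,0,0]},{"offset":[-45,-5,0],"dr":[0,0,0]},{"offset":[-34,-4,0],"dr":[0,0,0]},{"offset":[0,0,0],"dr":[0,0,0]}])

```text
time_s: 9.57
eef_pos: [559.1, -185.7, 175.7]
tcp_rot: [-0.0, 0.649, 0.761, -0.002]
ft_force: [-0.3, -0.1, -0.6]
finger_gap: 0.197
finger_force: 24.4
```

```bash
python3 - <<'E'
from h import *
s=bot.read_state();print(s["finger_gap"],s["finger_force"]);plan([565.5,-110.5,177],9.6)
p=bot.camera_params("wrist");im=bot.grab_frame("wrist");np.save("p2.npy",p,allow_pickle=True)
print("pot rim pred",proj(p,[565.5,-110.5,70]))
cv2.imwrite("pics/w3.png",im[:,:,::-1])
E
```

```text
0.1973463857387098 24.426437616348267
t 9.57 at [ 559.1 -185.7  175.7] yaw 9.1 q [ 0.08  0.59  0.31  1.73 -0.22  0.85  0.64]
 shift [73.2 18.3 -1.5] rotvec [-0.2   0.1  -0.47] shift in final frame [73.1 18.9 -1.3]
pot rim pred [344.5786591 136.4894935]
```

View pics/w3.png

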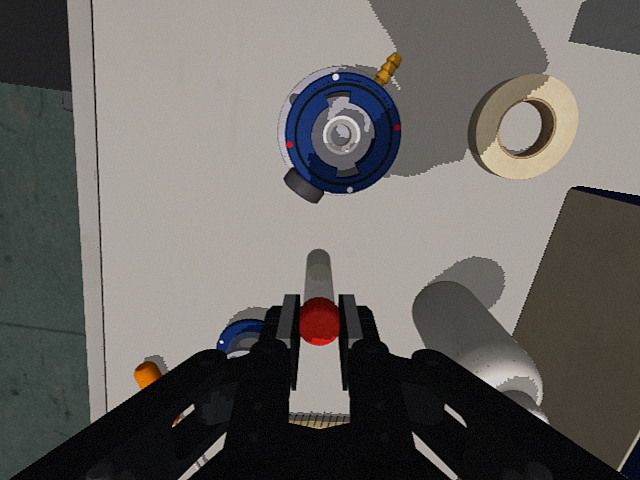

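Wrist view: pot collar centred near (342,132), white dots at (335,77) and (350,190), red dots at (397,128) and (289,145), cup at (341,134). The vial is held with its cap at (319,322) and its lower end at (318,252).

```bash
python3 - <<'E'
from h import *
p=np.load("p2.npy",allow_pickle=True).item()
im=cv2.imread("pics/w3.png");h=cv2.cvtColor(im,cv2.COLOR_BGR2HSV)
def cen(m,x,y,r=8):
    w=m[y-r:y+r+1,x-r:x+r+1];v,u=np.nonzero(w);return np.array([u.mean()+x-r,v.mean()+y-r]),len(u)
W=(h[...,1]<60)&(h[...,2]>170);Rm=((h[...,0]<10)|(h[...,0]>170))&(h[...,1]>130)
q={}
for n,m,x,y in[("wA",W,335,77),("wB",W,350,190),("rA",Rm,397,128),("rB",Rm,289,145)]:
    c,k=cen(m,x,y,5);q[n]=ray(p,*c,66);print(n,c.round(1),k,q[n].round(1))
print("centres",(q["wA"]+q["wB"])/2,(q["rA"]+q["rB"])/2,[np.linalg.norm(q[a]-q[b]).round(1) for a,b in(("wA","wB"),("rA","rB"))])
d=q["wB"]-q["wA"];e=q["rA"]-q["rB"];print("yaw w",np.degrees(np.arctan2(d[1],d[0])),"yaw r",np.degrees(np.arctan2(e[1],e[0])))
print("cup",ray(p,341,134,46))
P,R=tool();print("tool",P)
print("vial bottom/cap pred",proj(p,P+R.apply([0,0,47+0])).round(),proj(p,P+R.apply([0,0,-38])).round())
red(p,im[:,:,::-1],178+38)
hm=cv2.inRange(im,(0,0,0),(60,60,60))
E
```

```text
wA [335.3  76.5] 32 [551.8 -71.2  66. ]
wB [351.  194.2] 19 [ 578.7 -152.8   66. ]
rA [397.3 127.2] 32 [603.4 -97.8  66. ]
rB [288.7 144.3] 31 [ 525.  -122.9   66. ]
centres [ 565.26342599 -111.98013908   66.        ] [ 564.20103826 -110.32868029   66.        ] [np.float64(86.0), np.float64(82.3)]
yaw w -71.73649533861546 yaw r 17.74783013001768
cup [ 563.99105473 -109.51049308   46.        ]
tool [ 559.55192888 -182.64065946  175.63846453]
vial bottom/cap pred [321. 253.] [322. 322.]
[ 299  308   40   37 1197] [319.  326.1] [ 558.4 -183.2  216. ]
```

```bash
python3 -c "
from h import *
plan([565,-110.5,122],9.6)"
```

```text
t 9.62 at [ 559.6 -182.6  175.6] yaw 9.3 q [ 0.07  0.59  0.3   1.73 -0.22  0.85  0.64]
 shift [70.3 17.2 53.6] rotvec [-0.18 -0.02 -0.29] shift in final frame [70.2 17.4 53.6]
```

Emit:
step_arm(rows=[{"offset":[20,5,0],"dr":[0,0,0]},{"offset":[25,6,0],"dr":[0,0,0]},{"offset":[20,6,0],"dr":[0,0,0]},{"offset":[0,0,20],"dr":[0,0,0]},{"offset":[0,0,20],"dr":[0,0,0]},{"offset":[0,0,0],"dr":[0,0,0]},{"offset":[0,0,0],"dr":[0,0,0]},{"offset":[0,0,0],"dr":[0,0,0]}])

```text
time_s: 10.62
eef_pos: [568.3, -113.1, 137.9]
tcp_rot: [0.001, 0.646, 0.764, 0.0]
ft_force: [-0.3, 0.1, -1.0]
finger_gap: 0.198
finger_force: 24.4
```

```bash
python3 - <<'E'
from h import *
plan([565,-110.5,122],9.6)
p=bot.camera_params("wrist");im=bot.grab_frame("wrist")[:,:,::-1];a=bot.grab_frame("scene")[:,:,::-1]
r=lambda im,x,y,w,h,s:cv2.resize(im[y:y+h,x:x+w],(int(w*s),int(h*s)),interpolation=cv2.INTER_CUBIC)
cv2.imwrite("pics/c4.png",np.hstack([r(a,320,190,130,160,3),r(im,250,160,130,160,3)]))
print((proj(p,[565,-110.5,70])-[250,160])*3+[390,0])
E
```

```text
t 10.62 at [ 568.3 -113.1  137.9] yaw 9.6 q [-0.04  0.63  0.29  1.8  -0.25  0.75  0.55]
 shift [ 3.1 -2.9 15.9] rotvec [ 0.08  0.02 -0.03] shift in final frame [ 3.1 -2.8 15.9]
[585.75089538 246.99024034]
```

View pics/c4.png

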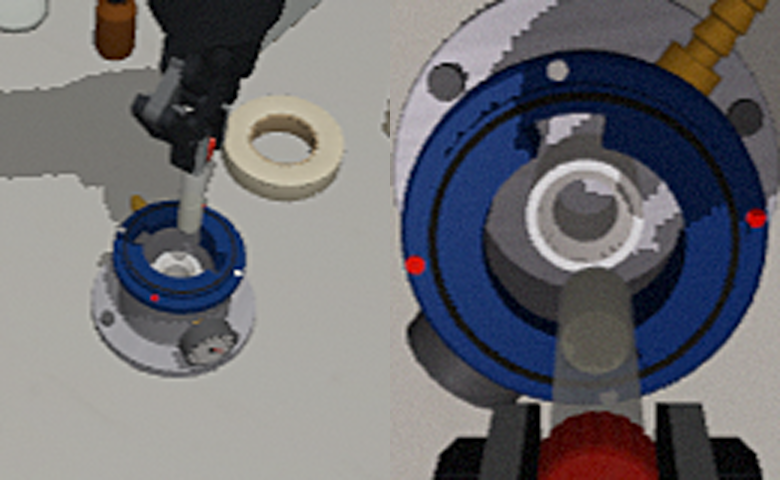

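The crop shows the cup mouth centred at (585,215) and red dots at (416,265) and (756,218), which agrees with a pot centre of (565,-110.5). Lowering.

Emit:
step_arm(rows=[{"offset":[3,-3,6],"dr":[0,0,0]},{"offset":[0,0,10],"dr":[0,0,0]},{"offset":[0,0,10],"dr":[0,0,0]},{"offset":[0,0,10],"dr":[0,0,0]},{"offset":[0,0,6],"dr":[0,0,0]},{"offset":[0,0,0],"dr":[0,0,0]},{"offset":[0,0,0],"dr":[0,0,0]}])

```text
time_s: 11.6
eef_pos: [564.5, -110.9, 95.2]
tcp_rot: [0.0, 0.646, 0.764, 0.0]
ft_force: [0.1, -0.6, 0.3]
finger_gap: 0.2
finger_force: 24.4
```

```bash
python3 -c "
from h import *
plan([565,-110.5,58],9.6)"
```

```text
t 11.6 at [ 564.5 -110.9   95.2] yaw 9.6 q [-0.02  0.68  0.26  1.84 -0.27  0.66  0.57]
 shift [ 0.4  0.6 37.2] rotvec [ 0.03  0.01 -0.05] shift in final frame [ 0.3  0.6 37.2]
```

Emit:
step_arm(rows=[{"offset":[0.4,0.5,3],"dr":[0,0,0]},{"offset":[0,0,3],"dr":[0,0,0]},{"offset":[0,0,4],"dr":[0,0,0]},{"offset":[0,0,4],"dr":[0,0,0]},{"offset":[0,0,0],"dr":[0,0,0]}])

```text
time_s: 12.22
eef_pos: [564.3, -110.2, 80.5]
tcp_rot: [-0.0, 0.646, 0.764, -0.0]
ft_force: [0.4, 0.1, -0.4]
finger_gap: 0.198
finger_force: 24.4
```

Emit:
step_arm(rows=[{"offset":[0,0,5],"dr":[0,0,0]},{"offset":[0,0,5],"dr":[0,0,0]},{"offset":[0,0,5],"dr":[0,0,0]},{"offset":[0,0,4],"dr":[0,0,0]},{"offset":[0,0,2],"dr":[0,0,0]},{"offset":[0,0,0],"dr":[0,0,0]}])

```text
time_s: 12.98
eef_pos: [564.6, -110.3, 59.8]
tcp_rot: [-0.0, 0.646, 0.764, -0.0]
ft_force: [0.3, -0.4, 0.5]
finger_gap: 0.193
finger_force: 24.4
```

Emit:
step_arm(rows=[{"offset":[0,0,1],"dr":[0,0,0]},{"offset":[0,0,1],"dr":[0,0,0]},{"offset":[0,0,0],"dr":[0,0,0]}])

```text
time_s: 13.35
eef_pos: [564.8, -110.4, 58.1]
tcp_rot: [0.0, 0.646, 0.764, 0.0]
ft_force: [-0.9, 0.1, 0.5]
finger_gap: 0.199
finger_force: 24.5
```

Emit:
step_arm(rows=[{"offset":[0,0,0],"dr":[0,0,0]},{"offset":[0,0,0],"dr":[0,0,0]},{"offset":[0,0,0],"dr":[0,0,0]},{"offset":[0,0,0],"dr":[0,0,0]},{"offset":[0,0,-15],"dr":[0,0,0]},{"offset":[0,0,-30],"dr":[0,0,0]},{"offset":[0,0,-40],"dr":[0,0,0]},{"offset":[0,0,-35],"dr":[0,0,0]},{"offset":[0,0,0],"dr":[0,0,0]}], fingers=46)

```text
time_s: 14.48
eef_pos: [566.9, -111.0, 181.9]
tcp_rot: [0.003, 0.646, 0.764, 0.002]
ft_force: [0.0, -0.2, -0.8]
finger_gap: 0.539
finger_force: 0.0
```

```bash
python3 - <<'E'
from h import *
p=bot.camera_params("wrist");im=bot.grab_frame("wrist");red(p,im,96)
t=bot.camera_params("top");s=bot.camera_params("scene");a=bot.grab_frame("scene")
print("scene");red(s,a,91)
plan([512,-345.5,178],75)
E
```

```text
[303 226  24  23 427] [314.9 236.7] [ 563.9 -110.    96. ]
scene
[525 196  21  13 110] [534.7 202.1] [ 918.8 -240.9   91. ]
[376 261  10  11  81] [380.1 265.7] [ 564. -111.   91.]
t 14.57 at [ 564.7 -110.2  178.7] yaw 9.6 q [-0.06  0.57  0.31  1.77 -0.23  0.84  0.53]
 shift [-223.3  -91.     0.6] rotvec [ 5.000e-02  3.000e-02 -6.544e+01] shift in final frame [ -10.  -240.9    0.7]
```

Emit:
step_arm(rows=[{"offset":[-27,-11,-7],"dr":[0,0,0]},{"offset":[-40,-16,-7],"dr":[0,0,0]},{"offset":[-44,-18,-7],"dr":[0,0,0]},{"offset":[-44,-18,0],"dr":[0,0,-9.3]},{"offset":[0,0,0],"dr":[0,0,-9.3]},{"offset":[0,0,0],"dr":[0,0,-9.3]},{"offset":[0,0,0],"dr":[0,0,-9.3]},{"offset":[0,0,0],"dr":[0,0,-9.3]},{"offset":[0,0,0],"dr":[0,0,-9.3]},{"offset":[0,0,0],"dr":[0,0,-9.3]},{"offset":[0,0,0],"dr":[0,0,0]}])

```text
time_s: 15.95
eef_pos: [527.4, -273.4, 197.9]
tcp_rot: [-0.001, 0.134, 0.991, 0.001]
ft_force: [-0.3, -0.2, -0.4]
finger_gap: 0.546
finger_force: 0.0
```

```bash
python3 -c "
from h import *
plan([512,-345.5,200],75)"
```

```text
t 15.95 at [ 527.4 -273.4  197.9] yaw 74.5 q [ 0.44  0.56 -0.01  1.69  0.    0.9   1.73]
 shift [ -4.3 -73.6  -2.2] rotvec [ 0.05 -0.13 -0.45] shift in final frame [ -3.8 -73.7  -2.1]
```

Emit:
step_arm(rows=[{"offset":[-2,-30,0],"dr":[0,0,0]},{"offset":[-2,-30,0],"dr":[0,0,0]},{"offset":[0,-13,0],"dr":[0,0,0]},{"offset":[0,0,0],"dr":[0,0,0]},{"offset":[0,0,0],"dr":[0,0,0]}])

```text
time_s: 16.58
eef_pos: [513.4, -343.3, 198.8]
tcp_rot: [-0.0, 0.133, 0.991, 0.001]
ft_force: [0.3, 1.2, -0.8]
finger_gap: 0.538
finger_force: 0.0
```

```bash
python3 - <<'E'
from h import *
p=bot.camera_params("wrist");im=bot.grab_frame("wrist");np.save("p3.npy",p,allow_pickle=True)
plan([512,-345.5,200],75)
print(proj(p,[512,-345.5,86]))
cv2.imwrite("pics/w4.png",im[:,:,::-1])
E
```

```text
t 16.62 at [ 513.5 -343.2  198.9] yaw 74.7 q [ 0.55  0.59 -0.01  1.62  0.    0.93  1.85]
 shift [ 0.8 -2.6 -1.1] rotvec [ 0.08 -0.01 -0.25] shift in final frame [ 0.8 -2.6 -1.1]
[315.4302725  228.27680506]
```

View pics/w4.png

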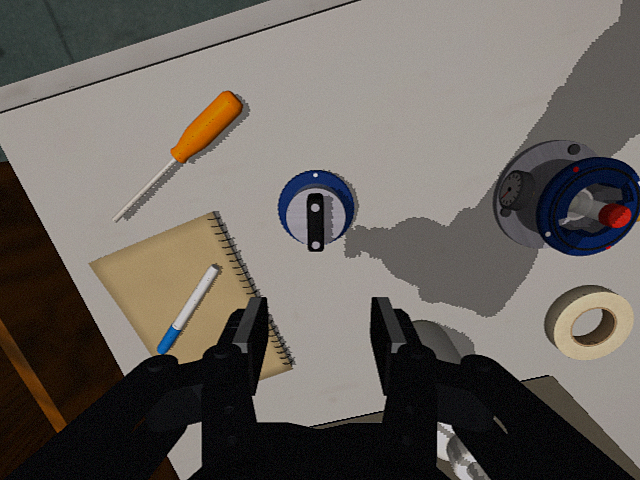

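The handle is upright in the picture, with screws at (315,207) and (315.5,244), so it is in line with the tool's x axis.

```bash
python3 - <<'E'
from h import *
p=np.load("p3.npy",allow_pickle=True).item()
im=cv2.imread("pics/w4.png");g=cv2.cvtColor(im,cv2.COLOR_BGR2GRAY)
def cen(x,y,r):
    w=g[y-r:y+r+1,x-r:x+r+1]>150;v,u=np.nonzero(w);return np.array([u.mean()+x-r,v.mean()+y-r])
a,b=cen(315,207,4),cen(315,244,4);A,B=ray(p,*a,86),ray(p,*b,86)
c=(A+B)/2;d=B-A;print(a,b,c,np.linalg.norm(d),"lid yaw",np.degrees(np.arctan2(d[1],d[0])))
print(ray(p,*cen(315,175,4),22))
plan([c[0],c[1],60],np.degrees(np.arctan2(d[1],d[0]))+90)
E
```

```text
[314.82758621 207.34482759] [315.56 244.68] [ 510.34455766 -345.2391786    86.        ] 31.93408058704706 lid yaw -14.384924224189334
[ 477.59845346 -337.10738672   22.        ]
t 16.62 at [ 513.5 -343.2  198.9] yaw 74.7 q [ 0.55  0.59 -0.01  1.62  0.    0.93  1.85]
 shift [  2.5  -2.9 138.9] rotvec [ 0.08 -0.01 -0.87] shift in final frame [  2.5  -2.7 138.9]
```

Emit:
step_arm(rows=[{"offset":[2.5,-2.8,20],"dr":[0,0,-0.8]},{"offset":[0,0,35],"dr":[0,0,0]},{"offset":[0,0,35],"dr":[0,0,0]},{"offset":[0,0,30],"dr":[0,0,0]},{"offset":[0,0,18],"dr":[0,0,0]},{"offset":[0,0,10],"dr":[0,0,0]},{"offset":[0,0,6],"dr":[0,0,0]},{"offset":[0,0,3],"dr":[0,0,0]},{"offset":[0,0,0],"dr":[0,0,0]},{"offset":[0,0,0],"dr":[0,0,0]}])

```text
time_s: 17.88
eef_pos: [510.0, -347.4, 42.5]
tcp_rot: [0.0, 0.127, 0.992, -0.0]
ft_force: [-0.1, -0.1, -0.7]
finger_gap: 0.541
finger_force: 0.0
```

Emit:
step_arm(rows=[{"offset":[0,0,0],"dr":[0,0,0]},{"offset":[0,0,0],"dr":[0,0,0]},{"offset":[0,0,0],"dr":[0,0,0]},{"offset":[0,0,0],"dr":[0,0,0]},{"offset":[0,0,0],"dr":[0,0,0]},{"offset":[0,0,0],"dr":[0,0,0]}], fingers=5, squeeze=90)

```text
time_s: 18.62
eef_pos: [509.9, -347.3, 42.3]
tcp_rot: [0.0, 0.127, 0.992, -0.0]
ft_force: [-1.2, 0.7, 5.5]
finger_gap: 0.137
finger_force: 89.7
```

```bash
python3 - <<'E'
from h import *
plan([564.3,-110.4,175],18)
p=bot.camera_params("wrist");im=bot.grab_frame("wrist")[:,:,::-1];a=bot.grab_frame("scene")[:,:,::-1]
r=lambda im,x,y,w,h,s:cv2.resize(im[y:y+h,x:x+w],(int(w*s),int(h*s)),interpolation=cv2.INTER_CUBIC)
cv2.imwrite("pics/c5.png",np.hstack([r(a,395,285,130,160,3),r(im,240,200,160,197,2.436)[:480,:390]]))
E
```

```text
t 18.62 at [ 509.9 -347.3   42.3] yaw 75.5 q [ 0.56  0.79 -0.01  1.74  0.01  0.61  1.86]
 shift [   6.7  242.9 -132.7] rotvec [1.000e-02 3.000e-02 5.746e+01] shift in final frame [ 208.4  125.  -132.7]Traceback (most recent call last):
  File "<stdin>", line 5, in <module>
    return _nx.concatenate(arrs, 1, dtype=dtype, casting=casting)
           ~~~~~~~~~~~~~~~^^^^^^^^^^^^^^^^^^^^^^^^^^^^^^^^^^^^^^^
ValueError: all the input array dimensions except for the concatenation axis must match exactly, but along dimension 0, the array at index 0 has size 480 and the array at index 1 has size 479
```

Emit:
step_arm(rows=[{"offset":[0,0,-10],"dr":[0,0,0]},{"offset":[0,0,-25],"dr":[0,0,0]},{"offset":[0,0,-35],"dr":[0,0,0]},{"offset":[0,0,-35],"dr":[0,0,0]},{"offset":[0,0,-20],"dr":[0,0,0]},{"offset":[0,0,-8],"dr":[0,0,0]},{"offset":[0,0,0],"dr":[0,0,0]},{"offset":[0,0,0],"dr":[0,0,0]}])

```text
time_s: 19.73
eef_pos: [508.9, -346.6, 173.7]
tcp_rot: [-0.001, 0.127, 0.992, 0.001]
ft_force: [-0.6, 0.3, -2.8]
finger_gap: 0.138
finger_force: 89.0
```

Emit:
step_arm(rows=[{"offset":[1,15,0],"dr":[0,0,0]},{"offset":[1,30,0],"dr":[0,0,0]},{"offset":[1,40,0],"dr":[0,0,0]},{"offset":[1,40,0],"dr":[0,0,0]},{"offset":[1,25,0],"dr":[0,0,0]},{"offset":[1,10,0],"dr":[0,0,0]},{"offset":[0,0,0],"dr":[0,0,9.5]},{"offset":[0,0,0],"dr":[0,0,9.5]},{"offset":[0,0,0],"dr":[0,0,9.5]},{"offset":[0,0,0],"dr":[0,0,9.5]},{"offset":[0,0,0],"dr":[0,0,9.5]},{"offset":[0,0,0],"dr":[0,0,9.5]}])

```text
time_s: 21.22
eef_pos: [543.5, -191.4, 174.7]
tcp_rot: [-0.0, 0.587, 0.809, -0.0]
ft_force: [0.2, -0.2, -2.9]
finger_gap: 0.143
finger_force: 88.9
```

```bash
python3 - <<'E'
from h import *
s=bot.read_state();print(s["finger_gap"],s["finger_force"],s["ft_force"])
plan([564.3,-110.4,175],18)
p=bot.camera_params("wrist");im=bot.grab_frame("wrist");cv2.imwrite("pics/w5.png",im[:,:,::-1]);np.save("p5.npy",p,allow_pickle=True)
h=cv2.cvtColor(im,cv2.COLOR_RGB2HSV)
W=((h[...,1]<50)&(h[...,2]>170)).astype(np.uint8)
n,l,st,ce=cv2.connectedComponentsWithStats(W)
for i in range(1,n):
    if 8<st[i,4]<250:print("white",st[i],ce[i].round(1))
red(p,im)
P,R=tool();g=P+R.apply([0,0,0])
for d in(29.5,-29.5,35,-35):print("dot pred",d,proj(p,P+R.apply([d,0,20])).round(1))
E
```

```text
0.1432372088439935 88.93659353256226 [ 0.19023502 -0.18934542 -2.89514349]
t 21.23 at [ 543.5 -191.4  174.7] yaw 18.1 q [ 0.11  0.57  0.28  1.77 -0.2   0.83  0.8 ]
 shift [70.5 44.9 -0.3] rotvec [-0.04  0.    0.08] shift in final frame [70.6 44.8 -0.3]
white [380  78   6   6  33] [382.4  80.6]
white [357 120  26  37 214] [365.5 135.1]
white [578 135  12  22  94] [582.9 145.9]
white [579 159   4   5  16] [580.6 160.9]
white [574 168   9   8  26] [577.4 171.3]
white [569 176   7   6  16] [571.7 178.9]
white [375 192   4   5  14] [376.3 194.2]
white [317 214   7   7  36] [319.5 216.6]
white [312 364  15  13 133] [318.9 369.8]
white [179 404  23  22 123] [191.  413.4]
white [436 404   6   8  18] [438.2 407.4]
white [452 417   7   9  24] [455.2 421.2]
white [410 438  29  29 120] [423.1 451.6]
white [627 454   8   8  13] [630.5 457.5]
white [620 463   8   9  19] [623.1 467.3]
white [184 467  13  13  38] [190.9 473.1]
[371 128  28  28 600] [384.6 141.5] [ 565.1 -110.1   85. ]
dot pred 29.5 [319.9 224.1]
dot pred -29.5 [319.4 318.5]
dot pred 35 [320.  214.3]
dot pred -35 [319.4 326.5]
```

```bash
python3 - <<'E'
from h import *
p=np.load("p5.npy",allow_pickle=True).item()
A,B=ray(p,382.4,80.6,66),ray(p,376.3,194.2,66);d=B-A
print((A+B)/2,np.linalg.norm(d),np.degrees(np.arctan2(d[1],d[0])),ray(p,384.6,141.5,96))
im=cv2.imread("pics/w5.png")[:,:,::-1];h=cv2.cvtColor(np.ascontiguousarray(im),cv2.COLOR_RGB2HSV);m=((h[...,0]<10)|(h[...,0]>170))&(h[...,1]>120)&(h[...,2]>80)
n,l,st,ce=cv2.connectedComponentsWithStats(m.astype(np.uint8))
for i in range(1,n):
    if 10<st[i,4]<60:print(st[i],ce[i],ray(p,*ce[i],66))
E
```

```text
[ 564.31568386 -110.16109189   66.        ] 82.00176442705886 -72.04935884683593 [ 563.06741439 -110.31472145   96.        ]
[322 137   6   7  31] [324.5483871  139.90322581] [ 525.15100748 -122.76165266   66.        ]
[431 138   6   6  29] [433.72413793 140.65517241] [603.47119847 -97.76135645  66.        ]
```

Emit:
step_arm(rows=[{"offset":[15,9,0],"dr":[0,0,0]},{"offset":[22,14,0],"dr":[0,0,0]},{"offset":[22,14,0],"dr":[0,0,0]},{"offset":[11.5,7.7,0],"dr":[0,0,0]},{"offset":[0,0,0],"dr":[0,0,0]},{"offset":[0,0,0],"dr":[0,0,0]},{"offset":[0,0,0],"dr":[0,0,0]}])

```text
time_s: 22.15
eef_pos: [563.8, -111.2, 175.1]
tcp_rot: [0.0, 0.585, 0.811, -0.0]
ft_force: [-0.3, 0.5, -1.4]
finger_gap: 0.135
finger_force: 88.9
```

```bash
python3 -c "
from h import *
plan([564.3,-110.3,120],18)"
```

```text
t 22.15 at [ 563.8 -111.2  175.1] yaw 18.4 q [-0.04  0.57  0.28  1.77 -0.21  0.83  0.66]
 shift [ 0.7  0.8 55.1] rotvec [-0.02  0.04  0.36] shift in final frame [ 0.7  0.8 55.1]
```

Emit:
step_arm(rows=[{"offset":[0.7,0.7,10],"dr":[0,0,0.4]},{"offset":[0,0,15],"dr":[0,0,0]},{"offset":[0,0,15],"dr":[0,0,0]},{"offset":[0,0,10],"dr":[0,0,0]},{"offset":[0,0,5],"dr":[0,0,0]},{"offset":[0,0,0],"dr":[0,0,0]},{"offset":[0,0,0],"dr":[0,0,0]}])

```text
time_s: 23.02
eef_pos: [565.0, -109.0, 120.4]
tcp_rot: [0.0, 0.587, 0.809, 0.0]
ft_force: [-0.4, -0.8, -2.2]
finger_gap: 0.14
finger_force: 89.0
```

```bash
python3 -c "
from h import *
plan([564.3,-110.3,113],18)"
```

```text
t 23.02 at [ 565.  -109.   120.4] yaw 18.1 q [-0.02  0.64  0.26  1.82 -0.24  0.71  0.68]
 shift [-1.  -1.   7.4] rotvec [0.04 0.03 0.05] shift in final frame [-1.  -1.   7.4]
```

Emit:
step_arm(rows=[{"offset":[-0.7,-0.7,3],"dr":[0,0,0]},{"offset":[0,0,3],"dr":[0,0,0]},{"offset":[0,0,3],"dr":[0,0,0]},{"offset":[0,0,0],"dr":[0,0,0]},{"offset":[0,0,0],"dr":[0,0,0]}])

```text
time_s: 23.65
eef_pos: [564.1, -109.7, 111.0]
tcp_rot: [0.0, 0.587, 0.809, 0.0]
ft_force: [0.7, 0.0, -2.1]
finger_gap: 0.143
finger_force: 89.0
```

Emit:
step_arm(rows=[{"offset":[0,0,2],"dr":[0,0,0]},{"offset":[0,0,2],"dr":[0,0,0]},{"offset":[0,0,0],"dr":[0,0,0]}])

```text
time_s: 24.02
eef_pos: [564.1, -109.8, 107.0]
tcp_rot: [0.0, 0.587, 0.809, 0.0]
ft_force: [-0.9, 0.2, 0.2]
finger_gap: 0.143
finger_force: 89.1
```

Emit:
step_arm(rows=[{"offset":[0,0,2],"dr":[0,0,0]},{"offset":[0,0,2],"dr":[0,0,0]},{"offset":[0,0,0],"dr":[0,0,0]},{"offset":[0,0,0],"dr":[0,0,0]}])

```text
time_s: 24.52
eef_pos: [564.3, -109.8, 103.2]
tcp_rot: [0.0, 0.587, 0.809, 0.0]
ft_force: [-0.9, -0.7, 2.3]
finger_gap: 0.144
finger_force: 89.6
```

Emit:
step_arm(rows=[{"offset":[0,0,2],"dr":[0,0,0]},{"offset":[0,0,2],"dr":[0,0,0]},{"offset":[0,0,0],"dr":[0,0,0]},{"offset":[0,0,0],"dr":[0,0,0]}])

```text
time_s: 25.02
eef_pos: [564.6, -109.9, 99.4]
tcp_rot: [0.0, 0.587, 0.809, 0.0]
ft_force: [-0.9, -0.1, 6.4]
finger_gap: 0.139
finger_force: 90.1
```

Emit:
step_arm(rows=[{"offset":[0,0,1],"dr":[0,0,0]},{"offset":[0,0,1],"dr":[0,0,0]},{"offset":[0,0,0],"dr":[0,0,0]},{"offset":[0,0,0],"dr":[0,0,0]}])

```text
time_s: 25.52
eef_pos: [564.7, -109.9, 97.6]
tcp_rot: [0.001, 0.587, 0.809, 0.0]
ft_force: [-1.7, -0.5, 8.5]
finger_gap: 0.134
finger_force: 90.3
```

Emit:
step_arm(rows=[{"offset":[0,0,1],"dr":[0,0,0]},{"offset":[0,0,0],"dr":[0,0,0]},{"offset":[0,0,0],"dr":[0,0,0]}])

```text
time_s: 25.9
eef_pos: [564.8, -110.0, 96.8]
tcp_rot: [0.001, 0.587, 0.809, 0.0]
ft_force: [-1.4, 0.3, 8.6]
finger_gap: 0.141
finger_force: 90.4
```

Emit:
step_arm(rows=[{"offset":[0,0,1],"dr":[0,0,0]},{"offset":[0,0,0.5],"dr":[0,0,0]},{"offset":[0,0,0],"dr":[0,0,0]},{"offset":[0,0,0],"dr":[0,0,0]}])

```text
time_s: 26.4
eef_pos: [565.2, -109.9, 96.3]
tcp_rot: [0.001, 0.587, 0.809, 0.001]
ft_force: [-1.5, 0.1, 15.3]
finger_gap: 0.139
finger_force: 91.4
```

Flush at TCP z ≈ 96.4 (the force jumped). Turning clockwise.

Emit:
step_arm(rows=[{"offset":[0,0,0],"dr":[0,0,5]},{"offset":[0,0,0],"dr":[0,0,5]},{"offset":[0,0,0],"dr":[0,0,5]},{"offset":[0,0,0],"dr":[0,0,5]},{"offset":[0,0,0],"dr":[0,0,5]},{"offset":[0,0,0],"dr":[0,0,5]}])

```text
time_s: 27.15
eef_pos: [565.5, -111.5, 96.4]
tcp_rot: [0.002, 0.778, 0.629, 0.001]
ft_force: [-1.0, -1.4, 15.4]
finger_gap: 0.139
finger_force: 91.3
```

```bash
python3 -c "
from h import *
print(bot.read_state()['moment'],bot.read_state()['ft_force']);plan([564.4,-110.1,96],-72)"
```

```text
[-0.35132967  0.62850995  0.15824627] [-0.97097737 -1.3661044  15.41265922]
t 27.15 at [ 565.5 -111.5   96.4] yaw -12.1 q [-0.1   0.7   0.39  1.84 -0.4   0.68  0.31]
 shift [ 1.1 -1.4  0.4] rotvec [ 0.24 -0.06 59.88] shift in final frame [-0.7 -1.7  0.4]
```

Emit:
step_arm(rows=[{"offset":[0.4,-0.5,0],"dr":[0,0,5]},{"offset":[0,0,0],"dr":[0,0,5]},{"offset":[0,0,0],"dr":[0,0,5]},{"offset":[0,0,0],"dr":[0,0,5]},{"offset":[0,0,0],"dr":[0,0,5]},{"offset":[0,0,0],"dr":[0,0,5]},{"offset":[0,0,0],"dr":[0,0,5]},{"offset":[0,0,0],"dr":[0,0,5]}])

```text
time_s: 28.15
eef_pos: [564.4, -111.3, 96.4]
tcp_rot: [0.001, 0.946, 0.324, 0.001]
ft_force: [-3.0, -2.3, 17.1]
finger_gap: 0.14
finger_force: 91.5
```

Emit:
step_arm(rows=[{"offset":[0,0,0],"dr":[0,0,5]},{"offset":[0,0,0],"dr":[0,0,5]},{"offset":[0,0,0],"dr":[0,0,5]},{"offset":[0,0,0],"dr":[0,0,4.5]},{"offset":[0,0,0],"dr":[0,0,0]},{"offset":[0,0,0],"dr":[0,0,0]}])

```text
time_s: 28.9
eef_pos: [564.3, -110.8, 96.4]
tcp_rot: [0.001, 0.987, 0.161, 0.001]
ft_force: [-3.3, -0.5, 16.6]
finger_gap: 0.139
finger_force: 91.5
```

```bash
python3 - <<'E'
from h import *
s=bot.read_state();print(s["ft_force"],s["moment"],s["finger_force"]);plan([564.4,-110.1,96],-72)
p=bot.camera_params("wrist");im=bot.grab_frame("wrist")[:,:,::-1];a=bot.grab_frame("scene")[:,:,::-1]
r=lambda im,x,y,w,h,s:cv2.resize(im[y:y+h,x:x+w],(int(w*s),int(h*s)),interpolation=cv2.INTER_CUBIC)
cv2.imwrite("pics/c6.png",np.hstack([r(a,320,190,130,160,3),r(im,240,140,130,160,3)]))
E
```

```text
[-3.27575827 -0.49874568 16.62254715] [-0.02619209  0.75471816  0.01979222] 91.51396751403809
t 28.9 at [ 564.3 -110.8   96.4] yaw -71.5 q [-0.27  0.77  0.68  1.85 -0.68  0.77 -0.46]
 shift [ 0.3 -0.7  0.4] rotvec [ 0.12 -0.1   0.52] shift in final frame [ 0.3 -0.7  0.4]
```

View pics/c6.png

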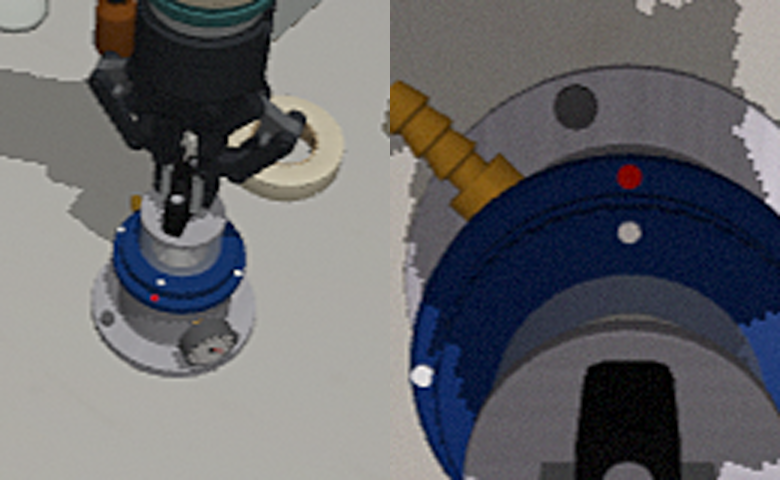

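The lid's white dot (629,232) lines up with the collar's red dot (629,178). The flange is seated, pressed with about 17 N and still gripped, so I'm handing in.

```bash
python3 -c "
from cell import bot
print(bot.job_done())"
```

```text
the job is handed in; nothing more can be done
None
```

I handed the job in at about 29 s with the red vial standing in the cup and the lid turned to the red dots, held flush on the rim with about 17 N of downward push; the hand-in call gave no verdict.

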